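Park the bead tray past its spring catch

ROBOT

A 6-joint arm with a two-finger parallel gripper is mounted at the origin on the work surface. World frame = base frame: x ahead of the robot, y to its left, z up, the work surface at z = 0. Lengths are in mm, angles in rad, forces in N, time in s.
With the tool pointing down it reaches from about 350 to 975 mm from the base axis. Payload 7.1 kg.
Tool frame: the origin (TCP) lies at the very end of the fingers, on their centre line; the grasp point (between the pads) lies 19 mm behind it; z points along the fingers, y is the direction in which the jaws open and shut (so a half turn about z gives the same grasp; the last joint's range is limited). The gripper opens to 88 mm and grips with 3 to 60 N. Pads are 20 mm wide; open, the fingers measure 115 mm over their backs; the gripper's body (75 mm by 178 mm) begins 61 mm behind the grasp point.
Start: joints at [1.089, 0.423, 1.63, -0, 1.089, -0.019], TCP at [279.002, 559.252, 222.675] pointing down, gripper open.
Joint ranges: [-3, 3], [-0.9, 2.11], [0.09, 2.58], [-1.31, 4.45], [0.11, 2.69], [-2.54, 2.54]. Speed limits (rad/s): [2.39, 2.39, 3.01, 3.14, 3.14, 3.14].

INTERFACE

Orientations are given as a rotation vector (axis times angle).
In Python, from workcell import readout, imaging, close_job gives the robot as it stands.
- The arm moves only by the tool carry_out, never from a script. Its argument "rows" is a list of rows, each a list of 3 entries, a list of its own where there are three numbers: the shift along the tool's x, y, z in m, then the turn, a rotation vector about the tool's x, y, z in rad, then the closure, from 0 (fully open) to 1 (shut). In form: [[[dx, dy, dz], [wx, wy, wz], hand], ...]. A call has 1 to 12 rows; each row shifts and turns the commanded pose from where the row before left it, along the tool's axes as they then stand; what a row does not reach is not made up. A row lasts 1/12 s, in which the tool goes at most 41.7 mm and 7.16 degrees, less where a joint would pass 70% of its speed; a pose out of reach is approached as far as the arm can. A call with a gripper value outside its range is refused whole. The fingers move at their own pace and stop on an object; the grip force is fixed at half the most. Time passes only in rows, so rows that do not move let the fingers close. It gives the time, the measured TCP pose, the force and the opening at its end, in the units of the state.
- readout.get_obs(): the state, without advancing time (a new reading comes with each control period).
- imaging.get_image(name): name is "scene" or "top"; returns the picture (384x512x3 uint8, red, green, blue); there is no depth.
- imaging.camera_params(name): a dict with "fx", "fy", "cx", "cy" (pixels), "rvec" (rotation vector, rad) and "tvec" (3), from world to camera coordinates, as OpenCV has them. Camera axes: x right, y down, z forward; pixel columns grow to the right and rows downward; lengths in mm; the calibration is good to about 2 mm. A picture is of the moment at which its call begins. camera_params takes no time and is no camera call.
- close_job(): hands the job in, once; it reports no verdict.
The state is a dict: "t": time; "qpos": joint angles; "qvel": joint speeds; "joint_torque": joint torques, N m; "ee_pos": TCP position; "orientation": TCP orientation; "ft_force": force on the tool from outside, world axes, zero at the start; "moment": the same for the moment, N m; "width": finger opening in mm.
Only numpy, scipy, OpenCV 4.12 (cv2) and the standard library are available. Lean on these libraries where they do the work, as an engineer would, in place of code of your own. Each camera call takes 0.05 s, during which the arm holds its last target.

TASK

Park the bead tray: with closed fingertips press the aluminium catch plate down just behind the tray and, keeping it held down, push the tray along the pine slip towards the end stop until the tray is wholly past the two catch teeth; then let the plate spring fully up behind it and move clear. Only press and push: do not lift or carry the tray, do not let the plate up while the tray is over the teeth, and leave the thimble, spool and saucer where they are.

Things in the scene. Friction and masses are not known exactly. Their poses are not given: they have to be found in the camera images.
- slip: Fixed pine runway, 128 wide (its x), 320 long (its y, -185 to +135); place and yaw vary. Origin on the table on its centre line, z up. The tray travels to +y on two side rails with tops 24 mm above the table, between guide walls 36 high, inner faces at x = -56 and +56. End stop's inner face at y = +127; -y end open.
- catch (a joint): How far the aluminium catch plate is pressed (m): 0 = up, 0.012 = bottomed. Flat plate between the rails (slip x -44 to +44, y -180 to +52) that moves straight down and stays level wherever pressed. Top 21 mm above the table when up, 9 when bottomed. About 3 N starts it, 5 N bottoms it; a spring returns it. If let up under the tray it lifts the tray.
- catch_teeth (a point): Point midway between the plate's two teeth (slip x = 0, y = +35, at the height of their tops). Each tooth is 10 wide (x 33 to 43, and -43 to -33), 8 long (y +31 to +39), 10 above the plate. Up, they stand 7 mm above the rails and block the tray; pressed 0.008 or more they are clear below it. The 66 mm between them is free for fingers.
- catch_pad (a point): Point on the top face of the catch plate near its open end (slip x = 0, y = -145), a free place to press it; it goes down with the plate.
- tray: Loose grey plastic bead tray, four compartments, 104 wide (x), 80 long (y), 30 high, about 0.24 kg; top 54 mm above the table. Origin at the centre of its underside, axes as the slip's. Starts at slip y -62 to -12, short of the teeth, with 78 mm or more of bare plate behind it. Past the teeth from y = +79; touches the end stop at +87.
- slip_home (a point): Where the tray's origin should end: fixed point of the slip at x = 0, y = +83, 24 mm above the table, midway between teeth and end stop.
- thimble: Loose steel thimble, 20 diameter, 24 high, standing on a 3 mm mint silicone mat (110 x 200) beside the slip. Origin at the centre of its underside. Bystander.
- spool: Loose wooden spool, 30 diameter, 40 high, standing on the same mat. Origin at the centre of its underside. Bystander.
- saucer: Loose white ceramic saucer, 110 diameter, 16 high, on the table on the other side of the slip. Origin at the centre of its underside. Bystander.
Things that resemble listed ones, but are neither listed nor needed, are in the scene too. Of the things like the tray, leave any that is orange; of the rest the smaller one is meant.

How it is judged:
By the outcome, as a careful person would: the job done as asked, in the order asked, and still so for the second after the job is handed in, with the robot touching nothing.
It also fails if it takes over 40 s, if anything falls off the work surface, if the arm or the gripper's body presses on something with over 40 N, if the wrist force passes 120 N, or if a joint passes its speed limit or range.

## Working session

There is one attempt and no reset: what is moved stays moved. The work goes in short steps, Python scripts to look and compute and a tool call to move; the robot and the scene stay as the last step left them, time stands still between calls to the robot, and variables do not carry over. Pictures are saved under pics/ and viewed, and the job is handed in when it is done.

Besides the shell and the picture viewer there is one more tool, called after "Request:" by a JSON object that holds its "api" and its "payload". carry_out: Moves the arm, as the interface text tells. Its arguments: {"type":"object","properties":{"rows":{"type":"array","items":{"type":"array"}}},"required":["rows"]}

```bash
ls; mkdir -p pics; python3 - <<'E'
from workcell import readout, imaging
import cv2,json
o=readout.get_obs()
print(o)
for n in("scene","top"):
    im=imaging.get_image(n); cv2.imwrite(f"pics/{n}0.png",im[:,:,::-1]); print(n,imaging.camera_params(n))
E
```

```text
pics
{'t': 0.0, 'qpos': array([ 1.08900226e+00,  4.23844894e-01,  1.63069295e+00,  1.27085717e-05,
        1.08862689e+00, -1.90236641e-02]), 'qvel': array([ 2.60689508e-04, -1.24272465e-03, -1.27435202e-03,  3.58465501e-04,
        8.14618776e-05, -4.47667267e-04]), 'joint_torque': array([ 7.08782845e-04, -5.44618893e+01, -2.73682773e+01,  6.44512684e-02,
        2.25316908e-02, -1.09404396e-04]), 'ee_pos': array([278.7409445 , 558.76318396, 221.89802289]), 'orientation': array([-7.20365949e-01, -3.05747536e+00,  2.38772217e-03]), 'ft_force': array([ 0.97131878, -0.05395012, -1.31265254]), 'moment': array([-0.01690205,  0.03418234, -0.0077802 ]), 'width': 87.80045031853528}
scene {'fx': 346.9027813140617, 'fy': 346.9027813140617, 'cx': 253.8669613133567, 'cy': 188.81170690442636, 'rvec': array([ 2.07693769,  0.90821208, -0.45346889]), 'tvec': array([-417.70653167, -176.12945847, 1048.0761366 ])}
top {'fx': 400.77179484539573, 'fy': 400.77179484539573, 'cx': 253.47217059835683, 'cy': 190.864606994918, 'rvec': array([ 1.98698325, -2.21463947,  0.26213848]), 'tvec': array([109.27735987, 565.803641  , 639.64689347])}
```

View pics/scene0.png

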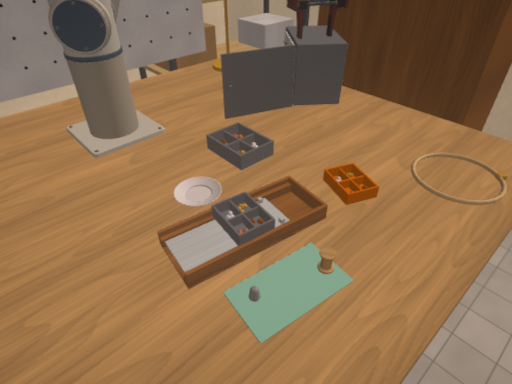

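View pics/top0.png

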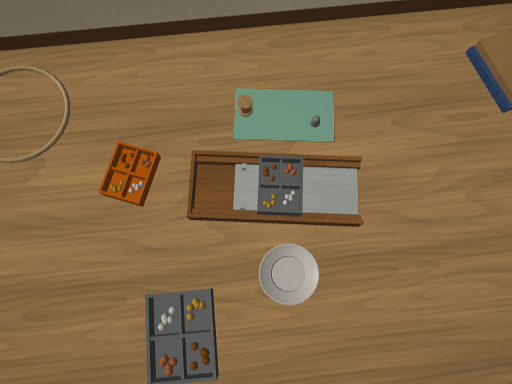

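The slip is at top px x 188–361, y 152–224, with the end stop at the left. The grey tray sits on it at about (281,185), the teeth are at about (243,167) and (242,204), and the bare plate is on the right. The orange tray and the large grey tray are decoys. I'll enlarge to measure.

```bash
python3 - <<'E'
import cv2
a=cv2.imread("pics/top0.png")[140:235,180:370]; cv2.imwrite("pics/topc.png",cv2.resize(a,None,fx=4.2,fy=4.2,interpolation=cv2.INTER_CUBIC))
a=cv2.imread("pics/scene0.png")[170:280,150:340]; cv2.imwrite("pics/scenec.png",cv2.resize(a,None,fx=4.2,fy=4.2,interpolation=cv2.INTER_CUBIC))
E
```

```text
(no output)
```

View pics/topc.png

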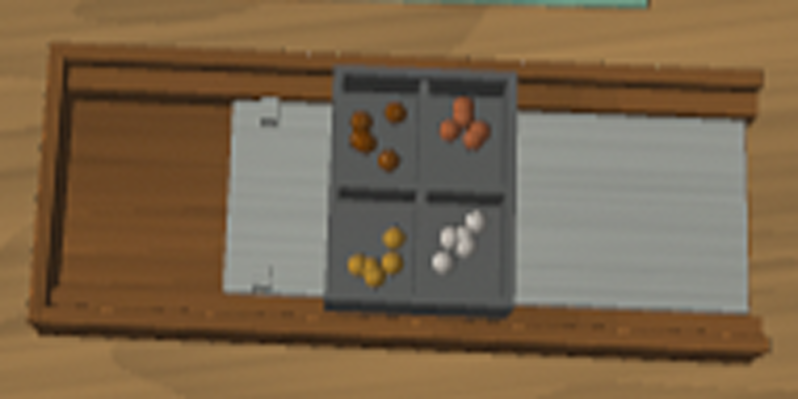

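View pics/scenec.png

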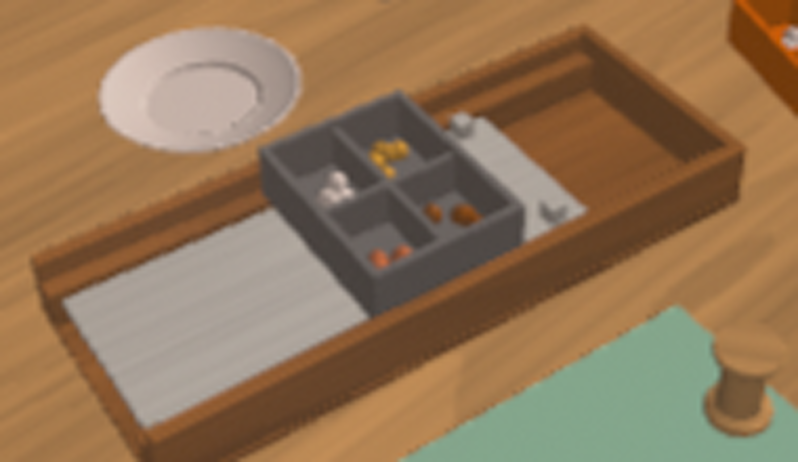

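```bash
cat > h.py <<'E'
import numpy as np, cv2
from workcell import readout, imaging
from scipy.optimize import least_squares
P={n:imaging.camera_params(n) for n in("scene","top")}
def proj(n,X):
    p=P[n];K=np.array([[p['fx'],0,p['cx']],[0,p['fy'],p['cy']],[0,0,1.]])
    return cv2.projectPoints(np.array(X,float).reshape(-1,1,3),p['rvec'],p['tvec'],K,None)[0].reshape(-1,2)
def ray(n,uv):
    p=P[n];R=cv2.Rodrigues(p['rvec'])[0];c=-R.T@p['tvec']
    return c,R.T@np.array([(uv[0]-p['cx'])/p['fx'],(uv[1]-p['cy'])/p['fy'],1])
def atz(n,uv,z):
    c,d=ray(n,uv);return c+d*(z-c[2])/d[2]
def tri(a,b):
    return least_squares(lambda X:np.r_[proj('top',X)[0]-a,proj('scene',X)[0]-b],[500,400,30])
def slip2w(s,q):
    q=np.array(q,float).reshape(-1,3);c,sn=np.cos(s[2]),np.sin(s[2])
    return np.c_[s[0]+c*q[:,0]-sn*q[:,1],s[1]+sn*q[:,0]+c*q[:,1],q[:,2]]
E
cat > m.py <<'E'
from h import *
T=lambda x,y:((x+.5)/4.2-.5+180,(y+.5)/4.2-.5+140)
S=lambda x,y:((x+.5)/4.2-.5+150,(y+.5)/4.2-.5+170)
for n in P: print(n,ray(n,(0,0))[0])
# slip features
topf=[((745,120),(44,-180,21)),((748,312),(-44,-180,21)),((232,100),(44,52,21)),((223,293),(-44,52,21)),((52,43),(64,135,36))]
scf=[((63,298),(-44,-180,21)),((148,427),(44,-180,21)),((33,262),(-64,-185,36)),((583,28),(-64,135,36)),((743,150),(64,135,36))]
obs=[('top',T(*a),b) for a,b in topf]+[('scene',S(*a),b) for a,b in scf]
def f(s): return np.concatenate([proj(n,slip2w(s,b))[0]-u for n,u,b in obs])
best=min((least_squares(f,[550,350,y]) for y in np.arange(-3,3.2,.75)),key=lambda r:r.cost)
s=best.x;print('slip',s,'cost',best.cost);print(best.fun.reshape(-1,2).round(2))
tt={'+x+y':(335,67),'+x-y':(517,71),'-x-y':(513,303),'-x+y':(325,302)}
ts={'-x-y':(262,152),'-x+y':(400,93),'+x+y':(522,212),'+x-y':(377,283)}
C=[]
for k in tt:
    r=tri(T(*tt[k]),S(*ts[k]));X=r.x;d=X[:2]-s[:2];c,sn=np.cos(s[2]),np.sin(s[2])
    print(k,X.round(1),r.cost.round(2),'slip',(c*d[0]+sn*d[1]).round(1),(-sn*d[0]+c*d[1]).round(1));C.append(X)
print(np.mean(C,0))
for nm,q in dict(pad=(0,-145,21),teeth=(0,35,31),home=(0,83,24)).items(): print(nm,slip2w(s,q)[0])
E
python3 m.py
```

```text
scene [ 974.62397114 -325.41149221  498.17606975]
top [411.67657898  66.4657009  753.21189236]
slip [ 5.90908611e+02  3.01580573e+01 -1.46089166e-01] cost 5.497521626865403
[[-0.17 -0.14]
 [ 0.17 -0.35]
 [ 0.31  0.17]
 [ 0.17 -0.49]
 [-0.63 -0.38]
 [-0.35  0.62]
 [-0.49  0.66]
 [-1.14 -1.62]
 [ 0.18 -1.54]
 [ 1.15 -1.01]]
+x+y [643.   28.6  50.4] 0.07 slip 51.8 6.1
+x-y [632.7 -49.6  51.6] 0.03 slip 53.0 -72.9
-x-y [530.7 -33.8  52. ] 0.06 slip -50.2 -72.0
-x+y [540.   45.1  50.4] 0.03 slip -52.6 7.4
[586.60166009  -2.41158694  51.1147449 ]
pad [ 569.80094907 -113.29739441   21.        ]
teeth [596.00356354  64.78523528  31.        ]
home [602.9909274  112.27393653  24.        ]
```

```bash
python3 - <<'E'
from h import *
print(proj('scene',[(279,559,222),(279,559,302),(279,559,0),(0,0,0),(428,249,200),(428,249,0)]).round())
for uv in [(228,115),(300,102),(340,100)]: print(uv,atz('scene',uv,0).round())
print(atz('scene',(292,30),100).round(),atz('scene',(340,40),100).round())
E
python3 - <<'E'
import cv2
a=cv2.imread("pics/scene0.png")[0:130,200:400]; cv2.imwrite("pics/bg.png",cv2.resize(a,None,fx=4,fy=4,interpolation=cv2.INTER_CUBIC))
E
```

```text
[[314.  36.]
 [317.   7.]
 [307. 105.]
 [116. 131.]
 [277.  83.]
 [274. 156.]]
(228, 115) [151. 315.   0.]
(300, 102) [243. 562.   0.]
(340, 100) [328. 677.  -0.]
[-171.  965.  100.] [ 84. 984. 100.]
```

View pics/bg.png

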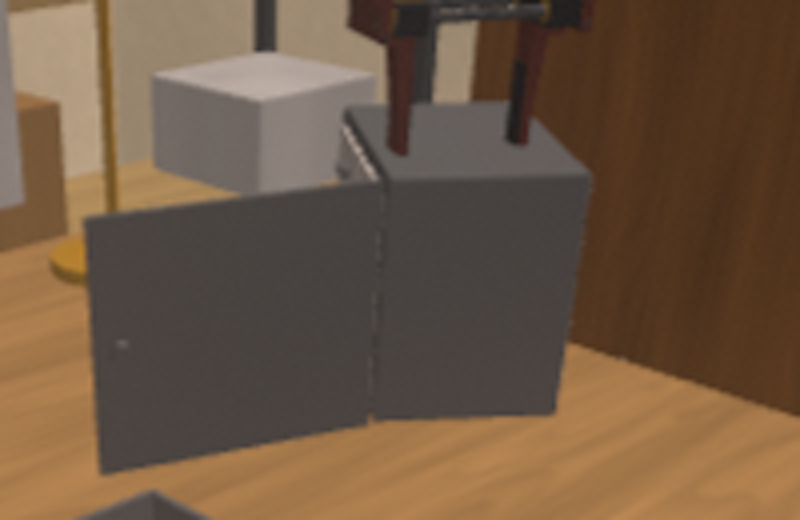

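```bash
cat > go.py <<'E'
import sys
from h import *
s=np.array([590.9,30.2,-.1461])
def rel(q):
    o=readout.get_obs();R=cv2.Rodrigues(o['orientation'])[0]
    t=slip2w(s,q)[0]; c,sn=np.cos(s[2]),np.sin(s[2])
    Rt=np.array([[-sn,c,0],[c,sn,0],[0,0,-1.]]).T  # tool x=slip y, tool y=slip x, z down
    d=o['ee_pos']-np.r_[s[:2],0]
    print('t',round(o['t'],2),'slip pos',np.round([c*d[0]+sn*d[1],-sn*d[0]+c*d[1],d[2]],1),'F',o['ft_force'].round(1),'w',round(o['width'],1))
    print('shift tool mm',(R.T@(t-o['ee_pos'])).round(1),'rot left (tool)',cv2.Rodrigues(R.T@Rt)[0].ravel().round(3),'q',o['qpos'].round(2))
if __name__=="__main__": rel([float(v) for v in sys.argv[1:4]])
E
python3 go.py 0 -95 100
```

```text
t 0.1 slip pos [-385.7  477.5  222. ] F [-1.5 -0.4 -0.8] w 87.6
shift tool mm [-544.9 -423.8  122.6] rot left (tool) [-1.000e-03  1.000e-03  1.254e+00] q [ 1.09  0.42  1.63 -0.    1.09 -0.02]
```

Request:
{"api": "carry_out", "payload": {"rows": [[[0,0,-0.03],[0,0,0],1],[[-0.031,-0.024,0],[0,0,0],1],[[-0.031,-0.024,0],[0,0,0],1],[[-0.031,-0.024,0],[0,0,0],1],[[-0.031,-0.024,0],[0,0,0],1],[[-0.031,-0.024,0],[0,0,0],1],[[-0.031,-0.024,0],[0,0,0],1],[[-0.031,-0.024,0],[0,0,0],1],[[-0.031,-0.024,0],[0,0,0],1],[[-0.031,-0.024,0],[0,0,0],1],[[-0.031,-0.024,0],[0,0,0],1],[[-0.031,-0.024,0],[0,0,0],1]]}}

```text
t: 1.1
ee_pos: [466.5, 168.9, 252.6]
orientation: [-0.72, -3.058, 0.0]
ft_force: [1.1, 0.2, -0.5]
width: 11.4
```

```bash
python3 go.py 0 -95 100
```

```text
t 1.1 slip pos [-143.3  119.1  252.6] F [ 1.1  0.2 -0.5] w 11.4
shift tool mm [-202.8 -158.8  152.6] rot left (tool) [-0.    -0.     1.254] q [ 0.32  0.2   1.88  0.    1.07 -0.78]
```

Request:
{"api": "carry_out", "payload": {"rows": [[[-0.031,-0.024,0],[0,0,0],1],[[-0.031,-0.024,0],[0,0,0],1],[[-0.031,-0.024,0],[0,0,0],1],[[-0.031,-0.024,0],[0,0,0],1],[[-0.031,-0.024,0],[0,0,0],1],[[-0.031,-0.024,0],[0,0,0],1],[[-0.017,-0.015,0],[0,0,0],1],[[0,0,0],[0,0,0.12],1],[[0,0,0],[0,0,0.12],1],[[0,0,0],[0,0,0.12],1],[[0,0,0],[0,0,0.12],1],[[0,0,0],[0,0,0.12],1]]}}

```text
t: 2.1
ee_pos: [576.6, -62.3, 252.2]
orientation: [-1.6, -2.703, 0.001]
ft_force: [-0.1, -0.1, 0.4]
width: 0.7
```

Request:
{"api": "carry_out", "payload": {"rows": [[[0,0,0.03],[0,0,0.12],1],[[0,0,0.03],[0,0,0.12],1],[[0,0,0.03],[0,0,0.12],1],[[0,0,0.03],[0,0,0.12],1],[[0,0,0.02],[0,0,0.12],1],[[0,0,0],[0,0,0.054],1],[[0,0,0],[0,0,0],1]]}}

```text
t: 2.68
ee_pos: [575.5, -61.9, 110.7]
orientation: [-2.377, -2.049, 0.004]
ft_force: [0.2, -0.6, -0.5]
width: 0.4
```

```bash
python3 go.py 0 -90 40;  python3 - <<'E'
from h import *
a=imaging.get_image("top")[120:250,170:380,::-1];cv2.imwrite("pics/t1.png",cv2.resize(a,None,fx=3.8,fy=3.8,interpolation=cv2.INTER_CUBIC))
a=imaging.get_image("scene")[120:270,140:340,::-1];cv2.imwrite("pics/s1.png",cv2.resize(a,None,fx=4,fy=4,interpolation=cv2.INTER_CUBIC))
E
```

```text
t 2.68 slip pos [ -1.8 -93.4 110.7] F [ 0.2 -0.6 -0.5] w 0.4
shift tool mm [ 3.4  2.1 70.6] rot left (tool) [-0.004  0.    -0.002] q [-0.13  0.51  1.8   0.    0.84  0.02]
```

View pics/t1.png

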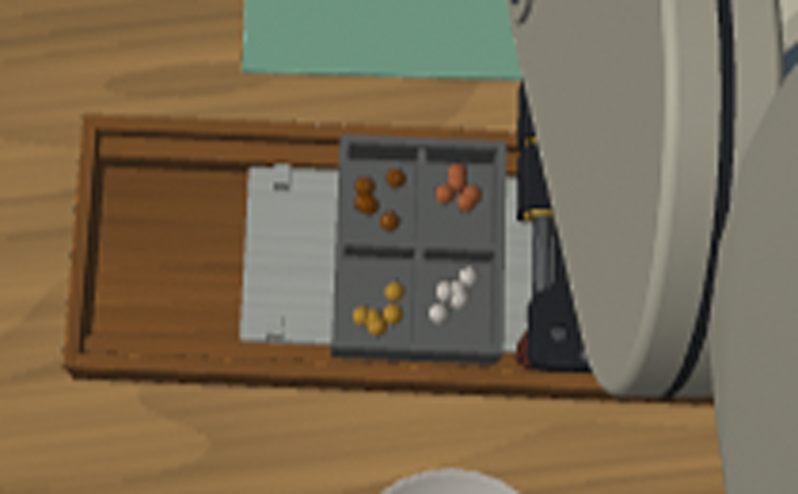

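View pics/s1.png

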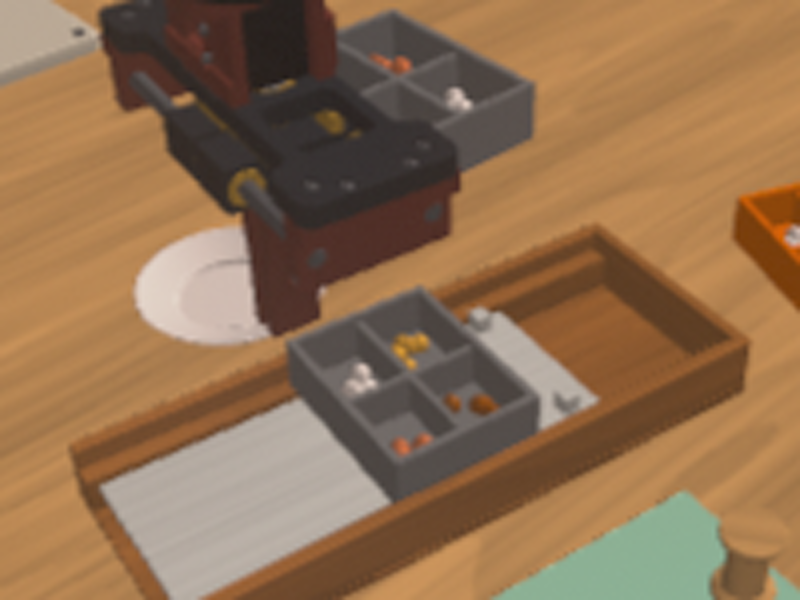

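The tray is untouched. The closed finger tips show in the scene crop at about (278,328). I'll check that against the projected TCP, which ties the arm to the camera frame.

```bash
python3 - <<'E'
from h import *
p=proj('scene',[(575.5,-61.9,110.7)]); print((p-[140,120])*4)
E
```

```text
[[286.82994088 318.24966766]]
```

Request:
{"api": "carry_out", "payload": {"rows": [[[0,0.002,0.025],[0,0,0],1],[[0,0,0.025],[0,0,0],1],[[0,0,0.02],[0,0,0],1],[[0,0,0],[0,0,0],1],[[0,0,0],[0,0,0],1]]}}

```text
t: 3.2
ee_pos: [578.8, -62.4, 42.8]
orientation: [-2.376, -2.055, 0.001]
ft_force: [0.3, 1.7, 0.4]
width: 0.1
```

```bash
python3 go.py 0 -95 9;  python3 - <<'E'
from h import *
a=imaging.get_image("scene")[150:270,140:320,::-1];cv2.imwrite("pics/s2.png",cv2.resize(a,None,fx=4.4,fy=4.4,interpolation=cv2.INTER_CUBIC))
E
```

```text
t 3.2 slip pos [  1.5 -93.4  42.8] F [0.3 1.7 0.4] w 0.1
shift tool mm [-1.6 -1.5 33.8] rot left (tool) [-0.001  0.     0.001] q [-0.13  0.62  1.82 -0.    0.71  0.02]
```

View pics/s2.png

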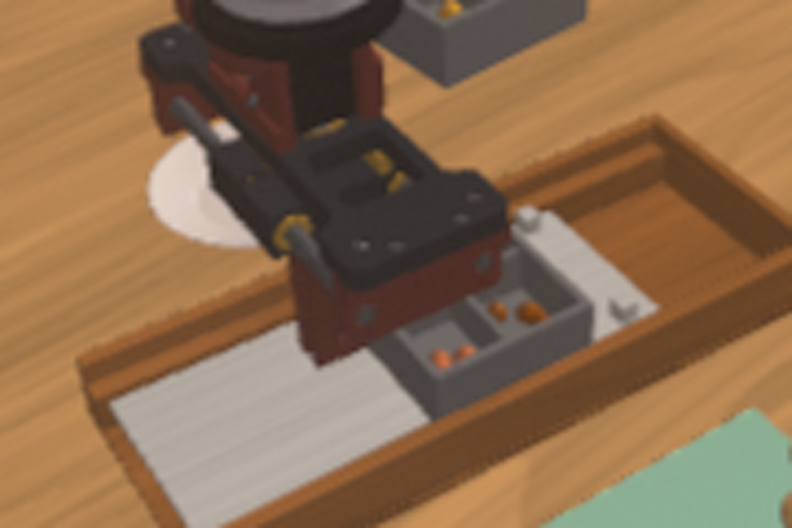

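```bash
python3 - <<'E'
from h import *
s=np.array([590.9,30.2,-.1461])
q=[(1.5,-93.4,42.8)]+[(a*89,-93.4+b*37.5,122.8) for a in(-1,1) for b in (-1,1)]
print(np.c_[q,(proj('scene',slip2w(s,q))-[140,150])*4.4].round())
E
```

```text
[[   2.  -93.   43.  332.  345.]
 [ -89. -131.  123.  135.  120.]
 [ -89.  -56.  123.  293.   64.]
 [  89. -131.  123.  344.  368.]
 [  89.  -56.  123.  522.  285.]]
```

Request:
{"api": "carry_out", "payload": {"rows": [[[0,-0.001,0.008],[0,0,0],1],[[0,0,0.008],[0,0,0],1],[[0,0,0.005],[0,0,0],1],[[0,0,0.003],[0,0,0],1],[[0,0,0],[0,0,0],1],[[0,0,0],[0,0,0],1]]}}

```text
t: 3.75
ee_pos: [578.1, -62.3, 18.8]
orientation: [2.377, 2.053, 0.0]
ft_force: [-0.2, -1.0, 3.3]
width: 0.6
```

Request:
{"api": "carry_out", "payload": {"rows": [[[0,0,0.003],[0,0,0],1],[[0,0,0.003],[0,0,0],1],[[0,0,0],[0,0,0],1],[[0,0,0],[0,0,0],1]]}}

```text
t: 4.08
ee_pos: [578.2, -62.3, 12.7]
orientation: [2.377, 2.053, 0.0]
ft_force: [0.1, -0.2, 3.7]
width: 0.5
```

Request:
{"api": "carry_out", "payload": {"rows": [[[0,0,0.002],[0,0,0],1],[[0,0,0.001],[0,0,0],1],[[0,0,0],[0,0,0],1],[[0,0,0],[0,0,0],1]]}}

```text
t: 4.42
ee_pos: [578.2, -62.3, 9.8]
orientation: [2.377, 2.053, 0.0]
ft_force: [0.3, 0.2, 4.9]
width: 0.4
```

Request:
{"api": "carry_out", "payload": {"rows": [[[0,0,0.001],[0,0,0],1],[[0,0,0],[0,0,0],1],[[0,0,0],[0,0,0],1]]}}

```text
t: 4.67
ee_pos: [578.2, -62.3, 9.2]
orientation: [2.377, 2.053, 0.001]
ft_force: [-0.5, -0.3, 9.5]
width: 0.4
```

Request:
{"api": "carry_out", "payload": {"rows": [[[0,0,0.001],[0,0,0],1],[[0,0,0],[0,0,0],1],[[0,0,0],[0,0,0],1]]}}

```text
t: 4.92
ee_pos: [578.2, -62.3, 9.1]
orientation: [2.377, 2.053, 0.001]
ft_force: [-3.2, 0.7, 18.1]
width: 0.2
```

```bash
python3 go.py 0 -83 9;  python3 - <<'E'
from h import *
a=imaging.get_image("scene")[150:270,140:320,::-1];cv2.imwrite("pics/s3.png",cv2.resize(a,None,fx=4.4,fy=4.4,interpolation=cv2.INTER_CUBIC))
E
```

```text
t 4.92 slip pos [  0.9 -93.4   9.1] F [-3.2  0.7 18.1] w 0.2
shift tool mm [10.4 -0.9  0.1] rot left (tool) [0.001 0.    0.   ] q [-0.13  0.67  1.82 -0.    0.65  0.02]
```

View pics/s3.png

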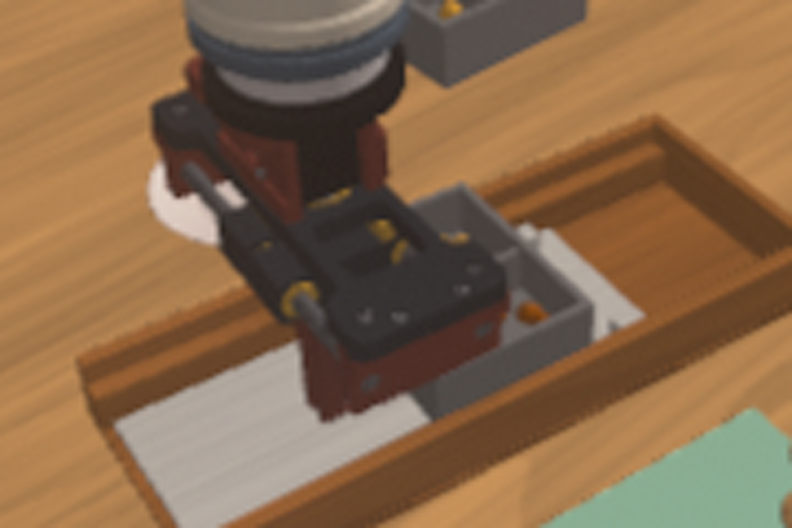

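Bottomed: z is 9.1 and the force rises steeply to 18 N. The teeth are seen lowered in the crop at about (530,235) and (615,320). Now I'll push along slip +y (tool +x) while holding the plate down.

Request:
{"api": "carry_out", "payload": {"rows": [[[0.003,0,0],[0,0,0],1],[[0.005,0,0],[0,0,0],1],[[0.005,0,0],[0,0,0],1],[[0.005,0,0],[0,0,0],1],[[0.005,0,0],[0,0,0],1],[[0.005,0,0],[0,0,0],1],[[0.005,0,0],[0,0,0],1],[[0.005,0,0],[0,0,0],1],[[0.002,0,0],[0,0,0],1],[[0,0,0],[0,0,0],1]]}}

```text
t: 5.8
ee_pos: [585.3, -24.4, 9.2]
orientation: [2.374, 2.052, 0.001]
ft_force: [-1.1, -9.8, 14.7]
width: 0.5
```

```bash
python3 go.py 0 33 9;  python3 - <<'E'
from h import *
a=imaging.get_image("scene")[140:260,170:350,::-1];cv2.imwrite("pics/s4.png",cv2.resize(a,None,fx=4.4,fy=4.4,interpolation=cv2.INTER_CUBIC))
a=imaging.get_image("top")[120:250,170:380,::-1];cv2.imwrite("pics/t4.png",cv2.resize(a,None,fx=3.8,fy=3.8,interpolation=cv2.INTER_CUBIC))
E
```

```text
t 5.8 slip pos [  2.4 -54.9   9.2] F [-1.1 -9.8 14.7] w 0.5
shift tool mm [87.9 -2.3  0. ] rot left (tool) [0.003 0.002 0.001] q [-0.06  0.68  1.81 -0.    0.65  0.09]
```

View pics/s4.png

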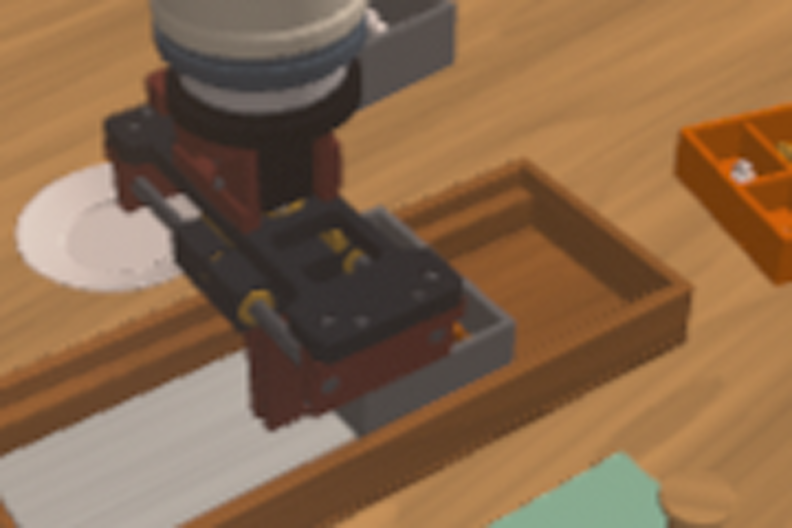

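View pics/t4.png

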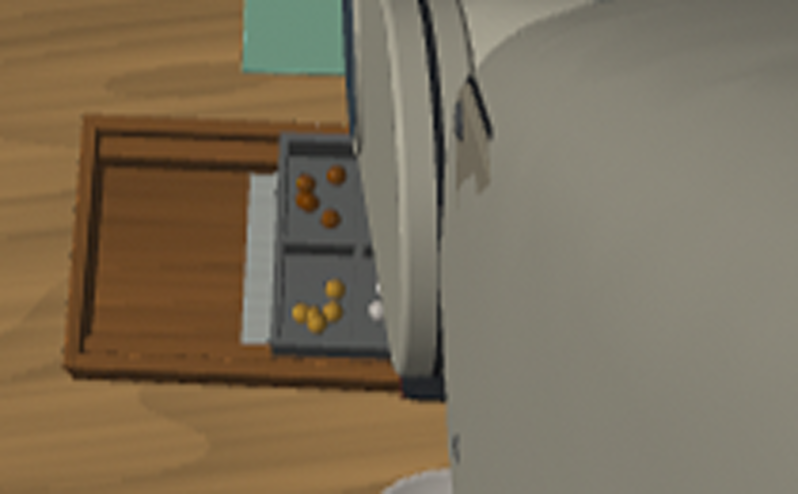

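The tray moved about 27 mm (front edge at top crop x = 338 → 280) and its front is now over the lowered teeth. Finger contact agrees with the rear edge I measured. I'll keep pushing.

Request:
{"api": "carry_out", "payload": {"rows": [[[0.004,-0.001,0],[0,0,0],1],[[0.005,-0.001,0],[0,0,0],1],[[0.006,0,0],[0,0,0],1],[[0.006,0,0],[0,0,0],1],[[0.006,0,0],[0,0,0],1],[[0.006,0,0],[0,0,0],1],[[0.006,0,0],[0,0,0],1],[[0.006,0,0],[0,0,0],1],[[0.004,0,0],[0,0,0],1],[[0,0,0],[0,0,0],1]]}}

```text
t: 6.73
ee_pos: [590.3, 24.6, 9.2]
orientation: [2.374, 2.053, 0.001]
ft_force: [-2.3, -9.8, 16.4]
width: 0.9
```

```bash
python3 go.py 0 33.4 9
```

```text
t 6.73 slip pos [ 0.2 -5.7  9.2] F [-2.3 -9.8 16.4] w 0.9
shift tool mm [39.1 -0.2  0.2] rot left (tool) [0.003 0.002 0.001] q [ 0.02  0.68  1.8  -0.    0.66  0.17]
```

Request:
{"api": "carry_out", "payload": {"rows": [[[0.004,0,0],[0,0,0],1],[[0.005,0,0],[0,0,0],1],[[0.005,0,0],[0,0,0],1],[[0.005,0,0],[0,0,0],1],[[0.005,0,0],[0,0,0],1],[[0.003,0,0],[0,0,0],1],[[0.002,0,0],[0,0,0],1],[[0,0,0],[0,0,0],1],[[0,0,0],[0,0,0],1]]}}

```text
t: 7.48
ee_pos: [594.4, 52.8, 9.2]
orientation: [2.374, 2.052, 0.001]
ft_force: [-1.6, -11.9, 15.8]
width: 0.6
```

```bash
python3 go.py 0 33.4 9;  python3 - <<'E'
from h import *
a=imaging.get_image("scene")[140:260,170:350,::-1];cv2.imwrite("pics/s5.png",cv2.resize(a,None,fx=4.4,fy=4.4,interpolation=cv2.INTER_CUBIC))
a=imaging.get_image("top")[140:240,180:300,::-1];cv2.imwrite("pics/t5.png",cv2.resize(a,None,fx=6,fy=6,interpolation=cv2.INTER_CUBIC))
E
```

```text
t 7.48 slip pos [ 0.2 22.8  9.2] F [ -1.6 -11.9  15.8] w 0.6
shift tool mm [10.6 -0.2  0.2] rot left (tool) [0.003 0.002 0.001] q [ 0.07  0.69  1.79 -0.    0.66  0.22]
```

View pics/s5.png

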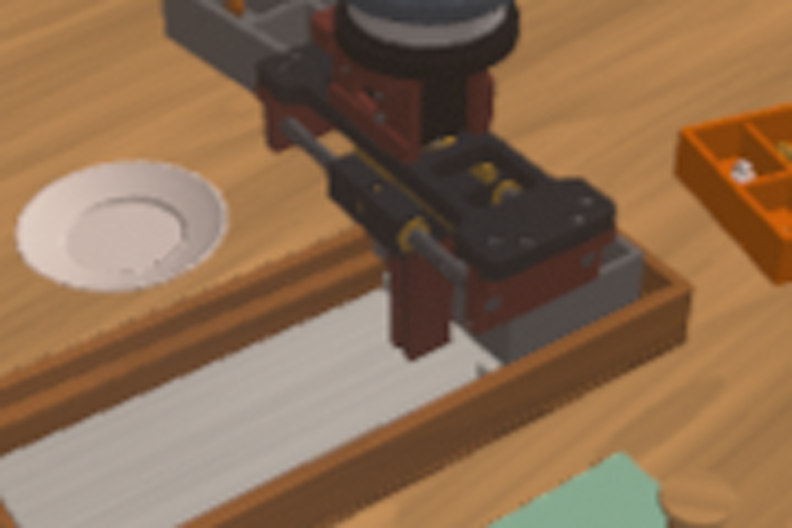

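View pics/t5.png

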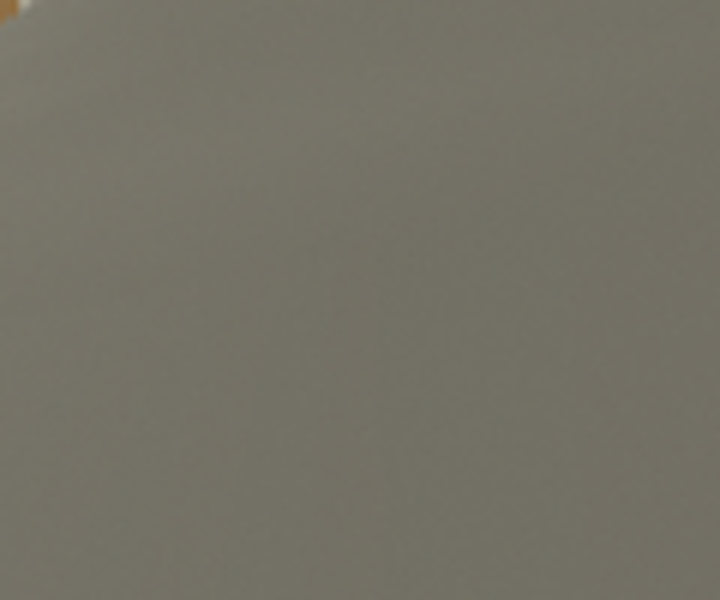

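```bash
python3 - <<'E'
from h import *
s=np.array([590.9,30.2,-.1461])
for y in (68,70,72,74,76,79,83):
    print(y,((proj('scene',slip2w(s,[(52,y+40,54),(52,y-40,24),(52,y-40,54),(-52,y+40,54)]))-[170,140])*4.4).round().tolist())
print(((proj('scene',slip2w(s,[(64,135,36),(-64,135,36)]))-[170,140])*4.4).round().tolist())
E
python3 - <<'E'
import cv2
a=cv2.imread("pics/s5.png")[200:400,360:720]; cv2.imwrite("pics/s5b.png",cv2.resize(a,None,fx=2.2,fy=2.2,interpolation=cv2.INTER_CUBIC))
E
```

```text
68 [[637.0, 261.0], [496.0, 377.0], [499.0, 327.0], [497.0, 153.0]]
70 [[640.0, 259.0], [500.0, 375.0], [503.0, 325.0], [500.0, 151.0]]
72 [[644.0, 257.0], [503.0, 374.0], [507.0, 323.0], [503.0, 150.0]]
74 [[647.0, 256.0], [507.0, 372.0], [510.0, 322.0], [506.0, 149.0]]
76 [[650.0, 254.0], [510.0, 370.0], [514.0, 320.0], [509.0, 147.0]]
79 [[655.0, 252.0], [516.0, 367.0], [519.0, 317.0], [514.0, 145.0]]
83 [[661.0, 249.0], [522.0, 364.0], [526.0, 314.0], [520.0, 143.0]]
[[694.0, 283.0], [522.0, 153.0]]
```

View pics/s5b.png

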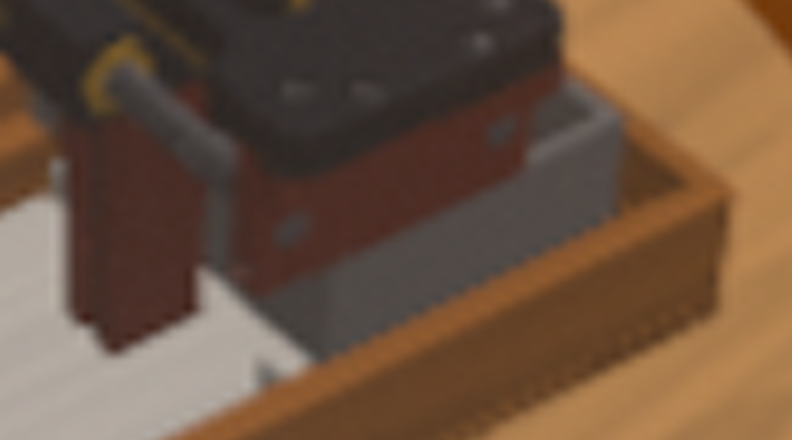

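Request:
{"api": "carry_out", "payload": {"rows": [[[0.003,0,0],[0,0,0],1],[[0.003,0,0],[0,0,0],1],[[0.002,0,0],[0,0,0],1],[[0.002,0,0],[0,0,0],1],[[0.001,0,0],[0,0,0],1],[[0,0,0],[0,0,0],1],[[0,0,0],[0,0,0],1]]}}

```text
t: 8.17
ee_pos: [595.9, 63.4, 9.2]
orientation: [2.374, 2.052, -0.0]
ft_force: [-0.5, -14.0, 16.5]
width: 0.4
```

```bash
python3 go.py 0 33.4 9;  python3 - <<'E'
from h import *
a=imaging.get_image("scene")[180:235,245:340,::-1];cv2.imwrite("pics/s6.png",cv2.resize(a,None,fx=8,fy=8,interpolation=cv2.INTER_CUBIC))
s=np.array([590.9,30.2,-.1461])
for y in (79,81,83,85,87):
    print(y,((proj('scene',slip2w(s,[(52,y+40,54),(-52,y+40,54)]))-[245,180])*8).round().tolist())
print(((proj('scene',slip2w(s,[(64,135,36),(-64,135,36),(38,39,19),(56,127,36)]))-[245,180])*8).round().tolist())
E
```

```text
t 8.17 slip pos [ 0.1 33.5  9.2] F [ -0.5 -14.   16.5] w 0.4
shift tool mm [-0.1 -0.1  0.2] rot left (tool) [0.002 0.002 0.001] q [ 0.09  0.69  1.78 -0.    0.67  0.24]
79 [[591.0, 138.0], [335.0, -56.0]]
81 [[597.0, 135.0], [340.0, -58.0]]
83 [[603.0, 133.0], [346.0, -60.0]]
85 [[608.0, 130.0], [352.0, -63.0]]
87 [[614.0, 127.0], [357.0, -65.0]]
[[661.0, 194.0], [349.0, -42.0], [302.0, 331.0], [617.0, 189.0]]
```

View pics/s6.png

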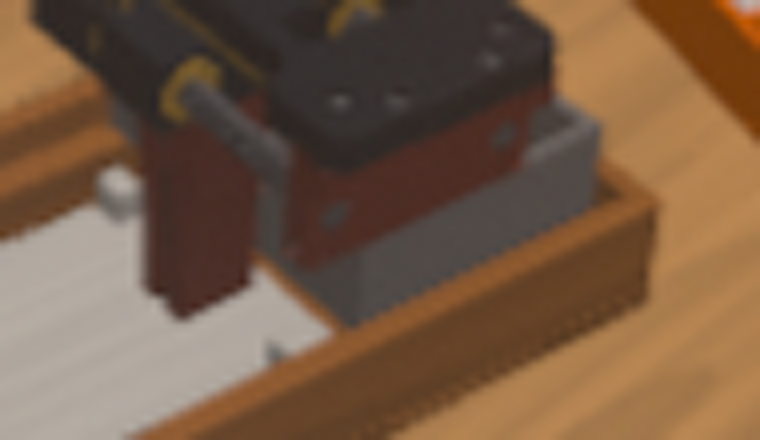

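The tray is at about y 83: its front top corner is at (598,130), and it is clear of both the teeth at (120,190) and (275,352) and the end stop. I'll back off a few mm with the plate still held, then raise slowly.

Request:
{"api": "carry_out", "payload": {"rows": [[[-0.003,0,0],[0,0,0],1],[[-0.003,0,0],[0,0,0],1],[[-0.002,0,0],[0,0,0],1],[[0,0,0],[0,0,0],1]]}}

```text
t: 8.55
ee_pos: [595.5, 59.0, 9.3]
orientation: [2.377, 2.052, 0.007]
ft_force: [1.2, 7.7, 13.0]
width: 0.2
```

```bash
python3 go.py 0 33.4 9;  python3 - <<'E'
from h import *
a=imaging.get_image("scene")[180:235,245:340,::-1];cv2.imwrite("pics/s7.png",cv2.resize(a,None,fx=8,fy=8,interpolation=cv2.INTER_CUBIC))
E
```

```text
t 8.55 slip pos [ 0.4 29.2  9.3] F [ 1.2  7.7 13. ] w 0.2
shift tool mm [ 4.2 -0.4  0.3] rot left (tool) [ 0.004 -0.003 -0.001] q [0.08 0.69 1.79 0.   0.66 0.22]
```

View pics/s7.png

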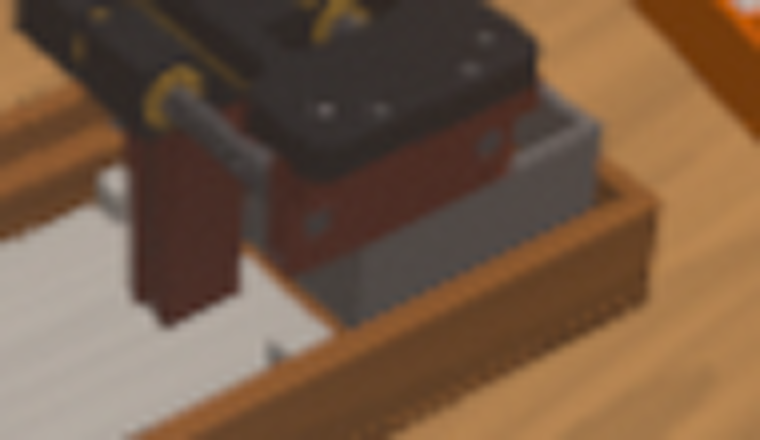

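The finger is off the tray, the tray stayed put, and the plate is still down. Now raise slowly, then go clear.

Request:
{"api": "carry_out", "payload": {"rows": [[[0,0,-0.002],[0,0,0],1],[[0,0,-0.002],[0,0,0],1],[[0,0,-0.002],[0,0,0],1],[[0,0,-0.002],[0,0,0],1],[[0,0,-0.002],[0,0,0],1],[[0,0,-0.002],[0,0,0],1],[[0,0,-0.002],[0,0,0],1],[[0,0,-0.003],[0,0,0],1],[[0,0,-0.005],[0,0,0],1],[[0,0,-0.01],[0,0,0],1],[[0,0,-0.02],[0,0,0],1],[[0,0,-0.03],[0,0,0],1]]}}

```text
t: 9.6
ee_pos: [591.1, 57.4, 88.5]
orientation: [-2.375, -2.051, 0.008]
ft_force: [-0.7, -0.6, 0.0]
width: 0.7
```

Request:
{"api": "carry_out", "payload": {"rows": [[[-0.01,0,-0.035],[0,0,0],1],[[-0.02,0,-0.035],[0,0,0],1],[[-0.03,0,-0.02],[0,0,0],1],[[-0.035,0,0],[0,0,0],1],[[-0.035,0,0],[0,0,0],1],[[-0.035,0,0],[0,0,0],1],[[-0.035,0,0],[0,0,0],1],[[-0.035,0,0],[0,0,0],1],[[-0.035,0,0],[0,0,0],1],[[-0.03,0,0],[0,0,0],1],[[0,0,0],[0,0,0],1],[[0,0,0],[0,0,0],1]]}}

```text
t: 10.6
ee_pos: [549.0, -240.2, 179.9]
orientation: [-2.38, -2.049, 0.0]
ft_force: [0.1, 0.5, -0.8]
width: -0.0
```

```bash
python3 go.py 0 33.4 9;  python3 - <<'E'
from h import *
a=imaging.get_image("scene")[:,:,::-1];cv2.imwrite("pics/s8.png",a)
b=a[160:260,180:340];cv2.imwrite("pics/s8c.png",cv2.resize(b,None,fx=5,fy=5,interpolation=cv2.INTER_CUBIC))
a=imaging.get_image("top")[:,:,::-1];cv2.imwrite("pics/t8.png",a)
b=a[140:235,180:370];cv2.imwrite("pics/t8c.png",cv2.resize(b,None,fx=4.2,fy=4.2,interpolation=cv2.INTER_CUBIC))
E
```

```text
t 10.6 slip pos [  -2.  -273.6  179.9] F [ 0.1  0.5 -0.8] w -0.0
shift tool mm [307.    1.2 171. ] rot left (tool) [-0.001 -0.    -0.003] q [-0.43  0.44  1.72  0.    0.98 -0.28]
```

View pics/s8c.png

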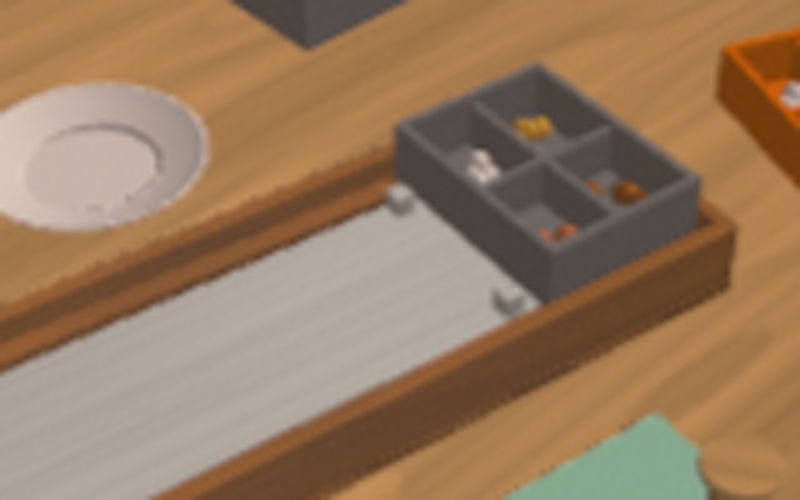

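View pics/t8c.png

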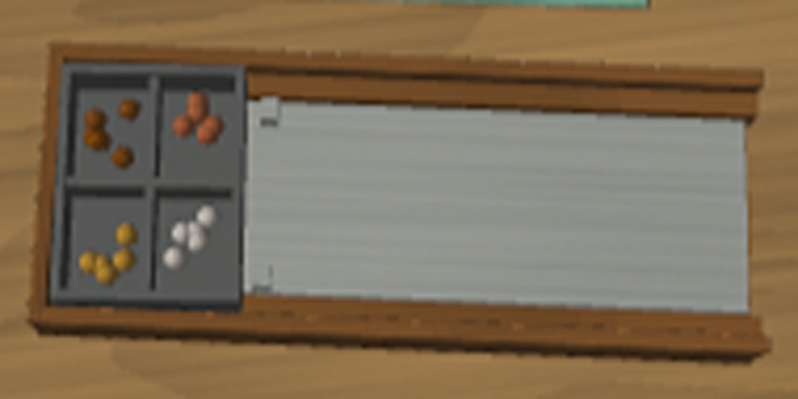

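View pics/t8.png

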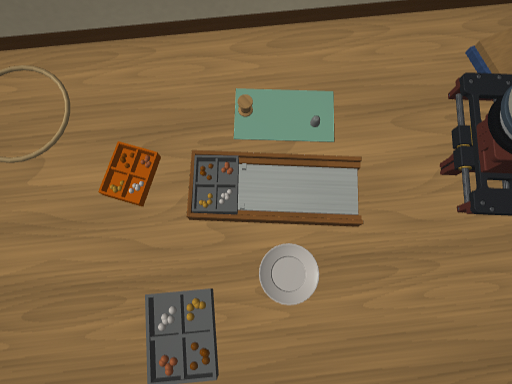

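```bash
python3 - <<'E'
from h import *
s=np.array([590.9,30.2,-.1461]);c,sn=np.cos(s[2]),np.sin(s[2])
T=lambda x,y:((x+.5)/4.2-.5+180,(y+.5)/4.2-.5+140)
S=lambda x,y:((x+.5)/5-.5+180,(y+.5)/5-.5+160)
tt={'+x+y':(64,62),'+x-y':(246,66),'-x-y':(242,299),'-x+y':(51,298)}
ts={'-x-y':(397,128),'-x+y':(539,66),'+x+y':(698,180),'+x-y':(548,250)}
for k in tt:
    X=tri(T(*tt[k]),S(*ts[k])).x;d=X[:2]-s[:2];print(k,(c*d[0]+sn*d[1]).round(1),(-sn*d[0]+c*d[1]).round(1),X[2].round(1))
a=cv2.imread('pics/top0.png').astype(int);b=cv2.imread('pics/t8.png').astype(int)
for n,(x0,x1,y0,y1) in dict(mat=(230,340,85,145),saucer=(255,322,240,308)).items(): print(n,abs(a-b)[y0:y1,x0:x1].max())
print(abs(a-b)[152:225,300:358].max(), abs(a-b)[160:212,241:249].max())
E
```

```text
+x+y 48.3 124.3 53.8
+x-y 49.1 44.8 55.6
-x-y -52.7 42.8 52.2
-x+y -55.4 123.3 51.0
mat 4
saucer 4
74 4
```

```bash
python3 -c "
from workcell import close_job
print(close_job())"
```

```text
the job is handed in; nothing more can be done
None
```

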